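# Tuck the bead-board flap under its lip

## Robot

A 6-joint arm with a two-finger parallel gripper is mounted at the origin on the work surface. World frame = base frame: x ahead of the robot, y to its left, z up, the work surface at z = 0. Lengths are in m, angles in rad, forces in N, time in s.
With the tool pointing down it reaches from about 0.275 to 0.75 m from the base axis. Payload 10.2 kg.
Tool frame: the origin (TCP) lies midway between the tips of the shut fingers; the grasp point (between the pads) lies 19 mm behind it (env.hold_point_z is the distance from the TCP to the grasp point, in m); z points along the fingers, y is the line along which they close (so a half turn about z gives the same grasp; the last joint's range is limited). The gripper opens to 85 mm and grips with 20 to 120 N. Pads are 22 mm wide; open, the fingers measure 114 mm over their backs; the gripper's body (76 mm by 85 mm) begins 54 mm behind the grasp point. The pads swing forward as they close: fully open they stand 13 mm farther back than shut.
Start: joints at [-1.33, 0.313, 1.498, -0, 1.331, -0.223], TCP at [0.235, -0.47, 0.231] pointing down, gripper open.
Joint ranges: [-2.94, 2.94], [-0.97, 2.17], [0.19, 2.56], [-1.23, 4.37], [0.02, 3.11], [-2.88, 2.88]. Speed limits (rad/s): [2.39, 2.39, 3.01, 3.14, 3.14, 3.14].

## Interface

Orientations are given as a unit quaternion [x, y, z, w].
In Python, from bench import env, kinematics, monitor, eyes, job gives the robot as it stands. The module is installed in compiled form; this text tells all that it offers. Calls block until the motion is done:
- env.reach(position, orientation): joint-space move of the TCP to a pose.
- env.movel(position, velocity=0.15, frame=None, guard=None): straight line of the TCP; frame=None keeps the orientation; velocity is the mean speed in m/s. With guard (N) it stops when the force on the tool has changed by that much, and returns True; else False.
- env.set_joints(angles): joint-space move.
- env.release() and env.close_gripper(effort=None): open the fingers fully, or close them until they stop; effort is the grip in N (None keeps the last).
- env.hold(seconds).
- kinematics.ik(position, orientation): joint angles nearest the present ones, or None.
- monitor.sense(): the state.
- eyes.grab_frame(name): name is "side" or "top" or "wrist"; returns a dict with "frame" (400x640x3 uint8, red, green, blue), "mtx" (3x3 intrinsics, pixels), "view" (4x4, takes a point from world to camera coordinates). Camera axes: x right, y down, z forward; pixel columns grow to the right and rows downward; lengths in m; the calibration is good to about 2 mm. A picture is of the moment at which its call begins. There is no depth.
A pose or a line that the arm cannot do raises env.MotionError and nothing moves.
- job.hand_in(): hands the job in; it is judged then, once.
The state is a dict: "clock": time; "joints": joint angles; "qvel": joint speeds; "joint_efforts": joint torques, N m; "position": TCP position; "ee_rot": TCP orientation; "contact_force": force on the tool from outside, world axes, zero at the start; "ft_torque": the same for the moment, N m; "finger_gap": opening from 0.0 (shut) to 1.0 (fully open); "gripper_force": force on a finger pad.
Only numpy, scipy, OpenCV 4.12 (cv2) and the standard library are available. Lean on these libraries where they do the work, as an engineer would, in place of code of your own. Each camera call takes 0.05 s, during which the arm holds its last target. There are 200 camera calls.

## Task

Close the bead pan on the wooden bead board for carrying: with the fingertips push the upright hinged flap over until it lies flat on the pan, then, keeping it down, push it along by its rib until its free edge is fully tucked beneath the steel lip. It must stay shut by itself when you let go and move clear. Only push and press: do not lift or shove the board about, and leave the cup on it and everything else on the tray where they are.

Things in the scene. Friction and masses are not known exactly. Their poses are not given: they have to be found in the camera images.
- board_mid (a point): centre of the bead board's pale plywood slab, 8 mm above its underside. The slab is 170 (board x) x 220 (board y) x 16 mm; with its fittings it weighs 1.4 to 2.1 kg and stands loose on the tray, whose floor is 12 mm above the table. Board axes: x runs from the hinge towards the lip, z up. On the slab, centred at board y = -40 mm, is a shallow bead pan (71 x 76 mm, rails 12 mm high) that the flap covers
- flap_hinge (a point): on the hinge line of the flap, at the middle of the flap's width, 22 mm above board_mid; at carriage 0 it lies at board x = -55, y = -40 mm. Its axes turn with the flap: x from the hinge to the free edge, y along the hinge line, z out of the flap's outer face (up when folded flat)
- flap_edge (a point): middle of the flap's free edge (88 mm from the hinge line). The flap is a dark wooden plate 86 long x 76 wide x 4 mm; its outer face is 4 mm from the hinge line and lies 34 mm above the board's underside when folded flat
- flap_rib (a point): middle of the crest of the finger rib, a straight bar 6 mm thick, 56 mm long, standing 7 mm out of the flap's outer face, across the flap 63 mm from the hinge line. With the flap flat, push the hinge side of the rib towards the lip to slide the flap
- lip_mouth (a point): middle of the lower front edge of the fixed steel retaining lip, 66 mm long across the board, overhanging 14 mm towards the hinge from a post behind it (top of the lip about 43 mm above the board's underside). The mouth is 6 mm above the flat flap's outer face, narrowing to 3.6 mm. With carriage at 0 the flat flap's edge stops 4.6 mm short of it
- flap (a joint): fold angle of the flap (rad): 0 folded flat over the pan, about 1.4 standing up, 1.75 stop leaning back. A light spring (tip force under 1 N) raises it again towards 1.4 unless it is tucked or held down; tucked, it rests against the lip at about 0.05
- carriage (a joint): how far the flap's hinge carriage has slid towards the lip (m): 0 back, 0.014 at its stop, where the edge is 9.4 mm beneath the lip. Stays where it is left; friction about 2.5 N
- cup: small white ceramic cup, 40 mm across, 35 mm tall, standing on the free end of the board (board +y end); bystander, origin at the centre of its underside
- bowl: stainless bowl, 116 mm across, 50 mm tall; bystander, origin at the centre of its underside
- enamel_box: white enamel box with shut hinged lid and steel press-button catch, 122 x 92 x 59 mm; bystander, origin at the centre of its underside
- pliers: jewellery pliers with coral handles lying flat, 125 mm long, 14 mm high; bystander, origin at the centre of its underside
- spool: wooden thread spool, 40 mm across, 40 mm tall; bystander, origin at the centre of its underside
- jar: glass jar with metal cap, 52 mm across, 60 mm tall; bystander, origin at the centre of its underside
- board: the bead board, origin at the centre of its underside, axes as for board_mid

How it is judged:
On the way, in this order (a step that is already met when the one before it is completed fails the run):
1. the flap is folded down, not yet under the lip (value of joint flap below 0.15 rad and value of joint carriage below 0.008 m).
2. the flap is slid beneath the lip (value of joint flap below 0.09 rad and value of joint carriage above 0.01 m), for 0.2 s.
At the end, for the whole second after the job is handed in: The flap lies shut (fold angle under 0.09 rad) with its carriage at least 10 mm forward of its 14 mm, so the edge is at least 5 mm beneath the lip, at rest and untouched; board flat on the tray within 20 mm of its start, cup upright on it, other things within 25 mm of where they were (all of step 2 and velocity of joint flap between -0.05 and 0.05 rad/s and linear speed of board below 0.02 m/s and angle between board_mid's own z axis and vertical below 0.05 rad and height (world z) of board_mid below 0.024 m and angle between cup's own z axis and vertical below 0.2 rad and height (world z) of cup above 0.024 m).
It fails at once if the bead board is lifted or tipped (height (world z) of board_mid above 0.03 m or angle between board_mid's own z axis and vertical above 0.12 rad).
It fails at once if the bead board is shoved more than 20 mm (distance of board_mid from where it was at the start of the episode above 0.02 m).
It fails at once if the cup on the board is lifted, tipped or knocked off (height (world z) of cup above 0.043 m or height (world z) of cup below 0.015 m or angle between cup's own z axis and vertical above 0.4 rad or distance of cup from where it was at the start of the episode above 0.05 m).
It fails at once if a bystander on the tray is moved more than 25 mm or lifted (distance of any of bowl, enamel_box, pliers, spool, jar from where it was at the start of the episode above 0.025 m).
It also fails if it takes over 38 s, if anything falls off the work surface, if the arm or the gripper's body presses on something with over 40 N, if the wrist force passes 120 N, or if a joint passes its speed limit or range.

## Working session

There is one attempt and no reset: what is moved stays moved. The work goes in short steps, each a Python script; the robot and the scene stay as the last script left them, time stands still between calls to the robot, and variables do not carry over. Pictures are saved under pics/ and viewed, at most 10 in all, crops included, and the job is handed in when it is done.

```bash
mkdir -p pics; python3 - <<'E'
from bench import env,monitor,eyes
import cv2,numpy as np
for n in("side","top"):
    f=eyes.grab_frame(n); cv2.imwrite(f"pics/{n}0.png",f["frame"][:,:,::-1]); np.savez(f"{n}0.npz",**f)
    V=f["view"]; print(n,f["mtx"].round(1).tolist(),(-V[:3,:3].T@V[:3,3]).round(3),V[:3,:3].round(3).tolist())
s=monitor.sense();print(s["clock"],s["ee_rot"],s["finger_gap"])
E
```

```text
side [[425.1, 0.0, 324.5], [0.0, 425.1, 209.4], [0.0, 0.0, 1.0]] [0.179 0.577 0.598] [[-0.817, -0.577, -0.007], [-0.337, 0.488, -0.805], [0.468, -0.655, -0.593]]
top [[510.2, 0.0, 316.6], [0.0, 510.2, 198.1], [0.0, 0.0, 1.0]] [0.53  0.014 1.317] [[0.01, -1.0, 0.017], [-1.0, -0.01, -0.028], [0.028, -0.016, -0.999]]
0.1 [ 9.73237042e-01  2.29802806e-01 -2.51203579e-07 -5.74296531e-04] 1.002298101459109
```

View pics/top0.png

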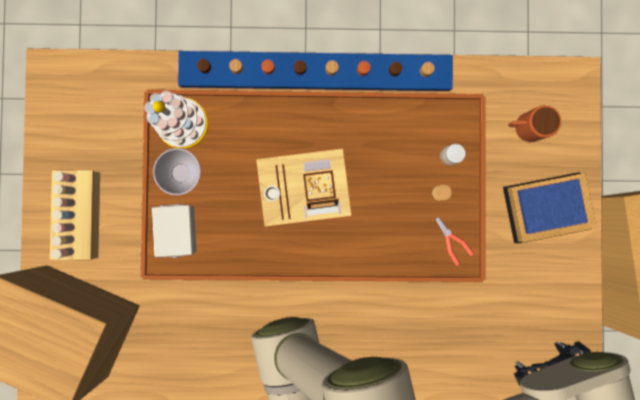

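View pics/side0.png

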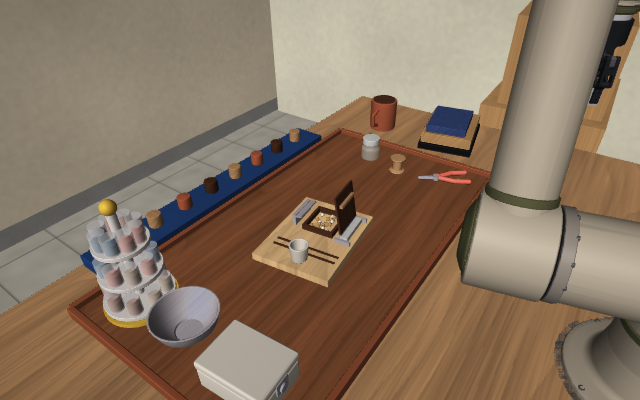

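The top view shows the board around (304,187), with the cup at its left (272,193), the lip at (317,165) and the upright flap on the robot side at about (322,208). The side view agrees, with the flap upright at (346,208). I'll measure the slab next.

```bash
cat > h.py <<'E'
import numpy as np,cv2
from scipy.spatial.transform import Rotation as R
def ray(f,uv,z):
    uv=np.atleast_2d(uv).astype(float); V=f["view"]; c=-V[:3,:3].T@V[:3,3]
    d=np.c_[uv,np.ones(len(uv))]@np.linalg.inv(f["mtx"]).T@V[:3,:3]
    return c+d*((z-c[2])/d[:,2])[:,None]
def proj(f,P):
    p=np.atleast_2d(P)@f["view"][:3,:3].T+f["view"][:3,3]; q=p@f["mtx"].T; return q[:,:2]/q[:,2:]
def board(f):
    im=f["frame"]; hsv=cv2.cvtColor(im,cv2.COLOR_RGB2HSV)
    m=np.zeros(im.shape[:2],np.uint8); m[130:245,235:375]=(hsv[130:245,235:375,2]>150)*255
    m=cv2.morphologyEx(m,cv2.MORPH_OPEN,np.ones((3,3)))
    c=max(cv2.findContours(m,0,1)[0],key=cv2.contourArea)
    W=ray(f,c[:,0]+0.0,0.028)[:,:2]
    r=cv2.minAreaRect((W*1000).astype(np.float32)); B=cv2.boxPoints(r)/1000
    e=[B[1]-B[0],B[2]-B[1]]; i=int(np.linalg.norm(e[0])>np.linalg.norm(e[1]))
    ex=e[i]/np.linalg.norm(e[i]); ex*=np.sign(ex[0])
    return np.array(r[0])/1000,ex,r[1]
def toW(c,ex,p): # board point (x,y, world z)
    ey=np.array([-ex[1],ex[0]]); p=np.atleast_2d(p).astype(float)
    return np.c_[c+p[:,:1]*ex+p[:,1:2]*ey,p[:,2]]
E
python3 - <<'E'
from h import *
f=dict(np.load("top0.npz")); g=dict(np.load("side0.npz"))
c,ex,s=board(f); print(c,ex,np.degrees(np.arctan2(ex[1],ex[0])),s)
out=[]
th=1.4; hx=-.055
pts=[(x*.085,y*.11,.028) for x in(-1,1) for y in(-1,1)]+[(hx,-.04+d,.042) for d in(-.038,.038)]+[(hx+.088*np.cos(th),-.04+d,.042+.088*np.sin(th)) for d in(-.038,.038)]+[(hx+.088+.0046,-.04+d,.052) for d in(-.033,.033)]
P=toW(c,ex,pts)
for q,(u,v,w,h) in((f,(240,135,130,110)),(g,(240,170,150,120))):
    k=4;im=cv2.resize(q["frame"][v:v+h,u:u+w,::-1],None,fx=k,fy=k)
    for i,p in enumerate(proj(q,P)): cv2.circle(im,tuple(((p-[u,v]+.5)*k).astype(int).tolist()),3,[(255,0,0),(0,0,255),(0,255,0),(255,0,255)][0 if i<4 else (i-2)//2],-1)
    out.append(im[:440,:520])
im=np.hstack([cv2.resize(o,(400,int(o.shape[0]*400/o.shape[1]))) [:330] for o in out]);cv2.imwrite("pics/ov.png",im)
E
```

```text
[0.59458575 0.02355431] [0.9999224  0.01245924] 0.71388024 (289.2065734863281, 352.4952087402344)
```

View pics/ov.png

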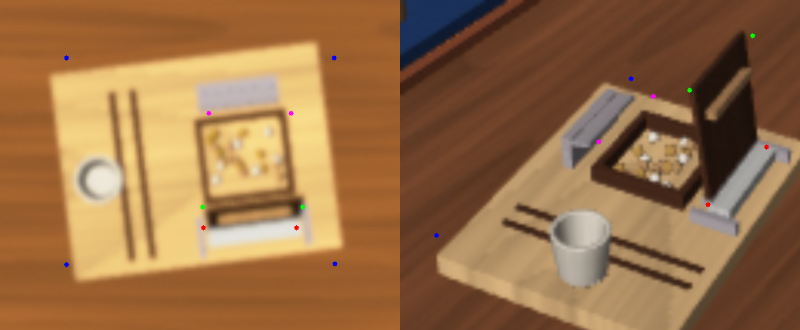

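The mask took in the tray floor, so the drawn corners miss the slab. I'll threshold on green instead.

```bash
sed -i 's/(hsv\[130:245,235:375,2\]>150)/(im[130:245,235:375,1]>125)/' h.py
python3 - <<'E'
from h import *
f=dict(np.load("top0.npz")); g=dict(np.load("side0.npz"))
c,ex,s=board(f); print(c,ex,np.degrees(np.arctan2(ex[1],ex[0])),s)
out=[]
th=1.4; hx=-.055
pts=[(x*.085,y*.11,.028) for x in(-1,1) for y in(-1,1)]+[(hx,-.04+d,.042) for d in(-.038,.038)]+[(hx+.088*np.cos(th),-.04+d,.042+.088*np.sin(th)) for d in(-.038,.038)]+[(hx+.088+.0046,-.04+d,.052) for d in(-.033,.033)]
P=toW(c,ex,pts)
for q,(u,v,w,h) in((f,(240,135,130,110)),(g,(240,170,150,120))):
    k=4;im=cv2.resize(q["frame"][v:v+h,u:u+w,::-1],None,fx=k,fy=k)
    for i,p in enumerate(proj(q,P)): cv2.circle(im,tuple(((p-[u,v]+.5)*k).astype(int).tolist()),3,[(255,0,0),(0,0,255),(0,255,0),(255,0,255)][0 if i<4 else (i-2)//2],-1)
    out.append(im[:440,:520])
im=np.hstack([cv2.resize(o,(400,int(o.shape[0]*400/o.shape[1]))) [:330] for o in out]);cv2.imwrite("pics/ov2.png",im)
E
```

```text
[0.59453491 0.02714553] [0.9911085 0.1330565] 7.646251 (174.19638061523438, 223.60289001464844)
```

View pics/ov2.png

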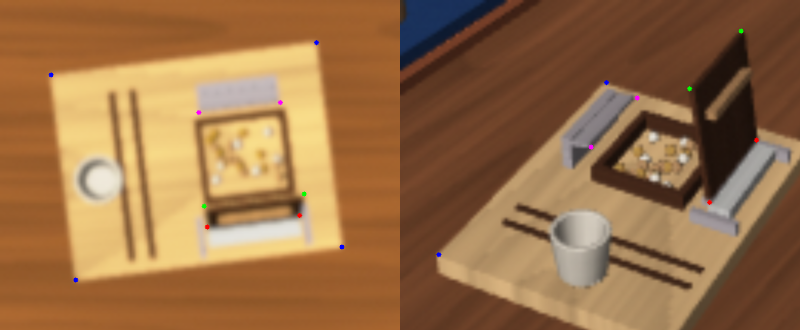

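```bash
cat > m.py <<'E'
from h import *
from bench import env,monitor,eyes
f=dict(np.load("top0.npz")); c,ex,_=board(f)
Rm=np.array([[ex[0],ex[1],0],[ex[1],-ex[0],0],[0,0,-1]]); Rm=Rm.T  # columns x,y,z
Rm=np.c_[[ex[0],ex[1],0],[ex[1],-ex[0],0],[0,0,-1]]
Q=R.from_matrix(Rm).as_quat()
def tcp(bx,z,y=-.04): return toW(c,ex,[(bx-.011,y,z)])[0]   # bx,z: front lower corner of fingers
def arc(th,s,n): return tcp(-.055+s*np.cos(th)-n*np.sin(th),.042+s*np.sin(th)+n*np.cos(th))
def st(t=""):
    s=monitor.sense(); d=toW(np.zeros(2),ex*[1,-1],[s["position"]-[*c,0]])[0]
    print(t,round(s["clock"],2),"board xy z tcp",(d*1000).round(1),"F",s["contact_force"].round(1))
E
python3 - <<'E'
from m import *
print(Q)
env.close_gripper(20)
p=arc(1.4,.046,.030)
env.reach(p+[0,0,.09],Q); env.movel(p,.15); st("start")
for th in np.radians([78,65,52,40,28,17,9,4]):
    g=env.movel(arc(th,.046,.004),.08,guard=8); st(f"{np.degrees(th):.0f} {g}")
    if g: break
for n in("side","wrist"):
    q=eyes.grab_frame(n); cv2.imwrite(f"pics/{n}1.png",q["frame"][:,:,::-1])
q=cv2.imread("pics/side1.png")[150:310,220:420]; cv2.imwrite("pics/side1c.png",cv2.resize(q,None,fx=3.5,fy=3.5))
E
```

```text
[0.99777464 0.06667663 0.         0.        ]
start 3.52 board xy z tcp [-87.3 -40.4  93.2] F [ 0.5 -0.3 -0.9]
78 False 4.03 board xy z tcp [-60.4 -40.   88. ] F [-0.2  0.3  0.1]
65 False 4.31 board xy z tcp [-50.3 -40.   85.4] F [-0.5  0.7 -0.2]
52 False 4.59 board xy z tcp [-41.  -39.9  80.5] F [0.5 0.  0.9]
40 False 4.86 board xy z tcp [-33.5 -40.   74.4] F [-0.2 -0.3  0.6]
28 False 5.12 board xy z tcp [-27.4 -40.   66.9] F [-0.4  0.4  1. ]
17 False 5.38 board xy z tcp [-23.3 -40.   59.1] F [-0.3 -0.7  0.5]
9 False 5.63 board xy z tcp [-21.2 -40.   52.9] F [-0.6 -0.5  1.6]
4 False 5.88 board xy z tcp [-20.4 -40.   49.1] F [-0.3 -0.3  0.5]
```

View pics/side1c.png

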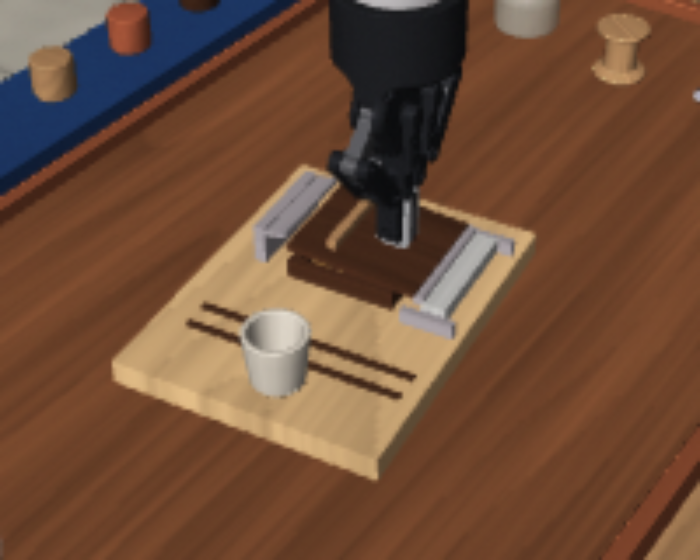

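The flap is folded almost flat (crop centre 380,250). The fingers are behind the rib, and the free edge still clears the lip at (290,215). Next I press down, then slide.

```bash
python3 - <<'E'
from m import *
p=arc(0,.046,.004); p[2]=.042
print(env.movel(p,.02,guard=6)); st("pressed")
z=monitor.sense()["position"][2]
for bx in(.002,.010,.016,.020):
    g=env.movel(tcp(bx,z),.03,guard=12); st(f"{bx} {g}")
    if g: break
q=eyes.grab_frame("top"); print(board(q),c,ex)
q=eyes.grab_frame("side")["frame"][150:310,220:420,::-1]; cv2.imwrite("pics/side2c.png",cv2.resize(q,None,fx=3.5,fy=3.5))
E
```

```text
True
pressed 6.28 board xy z tcp [-19.5 -40.   45.9] F [0.5 1.3 6.5]
0.002 False 6.8 board xy z tcp [ -8.7 -40.   46. ] F [1.  0.2 3.3]
0.01 False 7.22 board xy z tcp [ -1.1 -40.   46. ] F [-2.   0.1  4.5]
0.016 False 7.57 board xy z tcp [  5.  -40.   45.9] F [-1.3 -0.1  5. ]
0.02 False 7.85 board xy z tcp [  8.9 -40.   45.8] F [-1.4  0.1  3.6]
(array([0.57071704, 0.0226954 ]), array([0.9999617 , 0.00875758], dtype=float32), (240.1614227294922, 248.12400817871094)) [0.59453491 0.02714553] [0.9911085 0.1330565]
```

View pics/side2c.png

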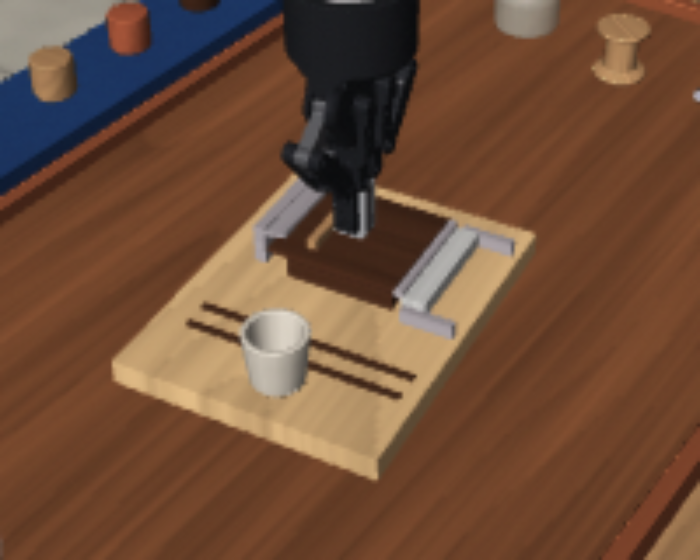

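The board hasn't moved and the edge is going under the lip at (290,235). There's no stop force yet, so I'll keep going until it reaches the stop.

```bash
python3 - <<'E'
from m import *
z=monitor.sense()["position"][2]
g=env.movel(tcp(.028,z),.015,guard=5); st(f"slide {g}")
p=monitor.sense()["position"]
ez=np.array([*ex,0])
env.movel(p-.003*ez,.03); st("back")
env.movel(monitor.sense()["position"]+[0,0,.12],.12); env.hold(.5)
env.movel(monitor.sense()["position"]-.12*ez+[0,0,.02],.2); st("clear")
q=eyes.grab_frame("top"); np.savez("top3.npz",**q)
o=[cv2.resize(q["frame"][135:245,240:370,::-1],(400,338))]
q=eyes.grab_frame("side")["frame"][150:310,220:420,::-1]; o.append(cv2.resize(q,(400,338),interpolation=cv2.INTER_CUBIC))
cv2.imwrite("pics/end.png",np.hstack(o))
E
```

```text
slide True 8.18 board xy z tcp [  8.9 -40.   45.8] F [-0.1 -0.5  5.8]
back 8.43 board xy z tcp [  6.2 -40.1  45.9] F [ 1.1 -0.9  4.2]
clear 10.84 board xy z tcp [-113.1  -40.2  186. ] F [ 0.6  0.5 -0.7]
```

View pics/end.png

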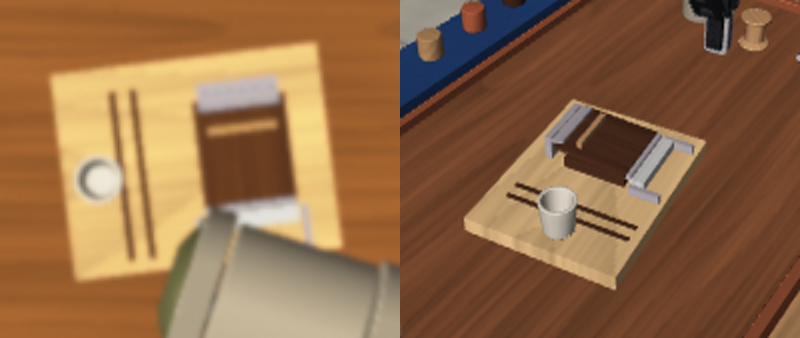

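The flap is still shut with the arm clear. It lies under the lip (top crop, 238,95), and the rib is at (242,128). The guard tripped before that last slide moved, so I'll measure the carriage from the rib.

```bash
python3 - <<'E'
from m import *
q=dict(np.load("top3.npz")); im=q["frame"].astype(int)
for y in(-.055,-.04,-.025):
    # sample brightness along board x at crest height
    bx=np.arange(-.01,.045,.001); uv=proj(q,toW(c,ex,[(b,y,.053) for b in bx])).astype(np.float32)
    v=cv2.remap(q["frame"][:,:,1].astype(np.float32),uv[:,0].copy(),uv[:,1].copy(),1).ravel()
    w=np.clip(v-v[5:12].mean()-8,0,None)*(bx<.032)
    print("rib bx mm",(w*bx).sum()/w.sum()*1000,v.astype(int).tolist())
E
```

```text
rib bx mm 21.126560742354574 [62, 62, 62, 61, 61, 61, 61, 61, 61, 61, 61, 61, 61, 61, 61, 61, 61, 62, 62, 62, 61, 61, 62, 64, 67, 76, 87, 100, 114, 129, 138, 141, 144, 132, 120, 106, 90, 76, 70, 64, 62, 62, 63, 66, 70, 79, 94, 110, 127, 143, 156, 165, 174, 176, 178]
rib bx mm 21.144890266501374 [59, 59, 59, 59, 59, 59, 59, 59, 59, 60, 60, 60, 60, 60, 59, 59, 59, 59, 59, 59, 59, 59, 60, 60, 64, 73, 82, 98, 116, 131, 137, 144, 138, 129, 118, 103, 87, 77, 69, 62, 60, 59, 60, 62, 66, 78, 91, 108, 128, 147, 158, 168, 174, 177, 180]
rib bx mm 21.000253686916494 [60, 60, 60, 60, 61, 61, 61, 61, 61, 61, 61, 60, 60, 60, 60, 61, 61, 61, 61, 61, 61, 61, 61, 62, 69, 76, 88, 105, 122, 132, 141, 144, 138, 131, 117, 103, 90, 79, 68, 65, 62, 60, 61, 61, 70, 80, 94, 115, 136, 148, 160, 170, 174, 178, 179]
```

The rib-to-lip distance puts the carriage at about 13.5 mm, against the 10 mm needed. I'm handing the job in.

```bash
python3 -c "
from bench import job,env
env.hold(.3);print(job.hand_in())"
```

```text
the job is handed in; nothing more can be done
None
```

The flap is folded flat and tucked under the lip with its carriage about 13.5 mm forward by camera; it stayed shut with the arm clear, the board and cup show no visible movement, and the job is handed in (no verdict returned).

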